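Pop the sample port of the colorimeter

ROBOT

A 6-joint arm with a two-finger parallel gripper is mounted at the origin on the work surface. World frame = base frame: x ahead of the robot, y to its left, z up, the work surface at z = 0. Lengths are in mm, angles in degrees, forces in N, time in s.
With the tool pointing down it reaches from about 350 to 850 mm from the base axis. Payload 8.1 kg.
Tool frame: the origin (TCP) lies midway between the tips of the shut fingers; the grasp point (between the pads) lies 19 mm behind it; z points along the fingers, y is the line along which they close (so a half turn about z gives the same grasp; the last joint's range is limited). The gripper opens to 85 mm and grips with 20 to 120 N. Pads are 22 mm wide; open, the fingers measure 114 mm over their backs; the gripper's body (76 mm by 85 mm) begins 54 mm behind the grasp point. The pads swing forward as they close: fully open they stand 13 mm farther back than shut.
Start: joints at [-4.893, 7.471, 85.268, -0, 87.261, -4.893], TCP at [600.004, 0.022, 231.292] pointing down, gripper open.
Joint ranges: [-169.43, 169.43], [-51.17, 129.36], [1.28, 143.12], [-76.62, 256.62], [0, 156.53], [-152.29, 152.29]. Speed limits (degrees/s): [136.94, 136.94, 159.86, 180, 180, 180].

INTERFACE

Orientations are given as [roll, pitch, yaw] about the fixed x, y, z axes, in that order (R = Rz(yaw) Ry(pitch) Rx(roll)).
In Python, from bench import sense, snapshot, camera_params, hand_in, masks_of, pinpoint gives the robot as it stands.
- The arm moves only by the tool step_arm, never from a script. Its argument "targets" is a list of rows, each an object with "angular": the turn, a rotation vector about the tool's x, y, z scaled (see below), a list of three; "dp": the shift along the tool's x, y, z scaled (see below), a list of three; "fingers": the closure, from 0 (fully open) to 1 (shut). A call has exactly 8 rows; each row is the pose to reach, as a shift and turn from the pose commanded when the call began, along the tool's axes at that moment, turning the shorter way round; what a row does not reach only later rows make up. The controller multiplies each number of a shift by 0.2 m and each number of a turn by 180 degrees. A row lasts 1/8 s, in which the tool goes at most 62.5 mm and 10.7 degrees, less where a joint would pass 70% of its speed; a pose out of reach is approached as far as the arm can. A call with a number of a shift or a turn outside -1 to 1 is refused whole. A call with a gripper value outside its range is refused whole. The fingers move at their own pace and stop on an object; "newtons" is the grip in N (left out, the last holds). Time passes only in rows, so rows that repeat a pose let the fingers close, or fill a call up. It gives the time, the measured TCP pose, the force, the opening and the grip force at its end, in the units of the state.
- sense(): the state, without advancing time (a new reading comes with each control period).
- snapshot(name): name is "scene" or "side" or "wrist"; returns the picture (400x640x3 uint8, blue, green, red); there is no depth.
- camera_params(name): a dict with "vfov" (degrees; the focal length in pixels is half the picture's height over the tangent of half this angle, whatever the lens; pixels are square), "cx", "cy" (the principal point, pixels), "D" ([k1, k2, p1, p2, k3] as OpenCV has them; the pictures are not rectified), "R" (3x3) and "t" (3): a world point X has camera coordinates R X + t. Camera axes: x right, y down, z forward; pixel columns grow to the right and rows downward; lengths in mm; the calibration is good to about 2 mm. A picture is of the moment at which its call begins: read the wrist's pose just before it. camera_params takes no time and is no camera call; for the wrist camera it gives the pose at the moment of the call.
- hand_in(): hands the job in; it is judged then, once.
Trained networks look in the newest picture that a camera, given by its name, has taken for a name from the list of things; names that differ only in an ending like _2 or _b are one class to them, and where a whole thing is asked for, a point or a joint stands for the part that bears it (a point fixed in the world has none). Each returns a list of dicts, best first, with "conf" (0 to 1); they miss things now and then, are a little off and sometimes report something else, mostly with a low value. They report only what shows in the picture. A call takes as long as a camera call. They do not tell look-alikes from the thing itself.
- masks_of(camera, label): "pixels" (400x640 bool, what is visible of it) and "at" ([column, row] in pixels, amid what is visible of it).
- pinpoint(camera, label): "at" ([column, row] in pixels: a listed point, or the origin of a listed thing).
The state is a dict: "time": time; "joint_pos": joint angles; "qd": joint speeds; "joint_efforts": joint torques, N m; "tool_pos": TCP position; "tcp_rot": TCP orientation; "ft_force": force on the tool from outside, world axes, zero at the start; "wrist_torque": the same for the moment, N m; "finger_gap": finger opening in mm; "grip_force": force on a finger pad.
Only numpy, scipy, OpenCV 4.12 (cv2) and the standard library are available. Lean on these libraries where they do the work, as an engineer would, in place of code of your own. Each camera call takes 0.05 s, during which the arm holds its last target. There are 200 camera calls.

TASK

The blue hatch on one of the two colorimeters is shut by a push-push latch: with a fingertip, gently press its ribbed front edge down once until the latch lets go, then take the finger up and away so that the hatch pops open. Wait two seconds, touching nothing, to see that it stays standing fully open, and do not push it down again. Leave the orange hatch alone and shut, and do not pick up, shift or knock over anything on the bench.

Things in the scene. Friction and masses are not known exactly. Their poses are not given: they have to be found in the camera images.
- blue_meter: colorimeter with the blue hatch: white housing fixed to the bench, 180 mm deep (x), 140 mm wide (y), deck 75 mm high, a display block 99 mm high along the rear (46 to 86 mm behind the origin). Origin on the bench under its centre; x points from the hatch's free front edge to hinge and display, z up. Yaw up to 0.35 rad; the meters may swap places.
- blue_hatch (a joint): blue hatch, rad: 0 shut and latched, negative pressed in (stop -0.095), positive open (stop 1.1). Pressing the pad takes about 2 N. Pressed in 4 mm (-0.06) or more, up to the stop at 6 mm, the latch lets go: as the finger rises the spring swings the hatch to 1.1 within 1 s and holds it there (under 1 N). Pressed under 2 mm, it returns to 0, latched. Pushing the open hatch down to the stop latches it again.
- blue_hatch_pad (a point): finger pad on the blue hatch, three white ribs: point on its upper face, mid-width, 13 mm behind the free front edge, 62 mm before the hinge; 83 mm above the bench when shut. Hatch 75 mm (front to rear) x 74 mm wide x 12 mm thick, its face 8 mm proud of the deck, so a 6 mm press does not meet the deck. Axes as the meter's when shut; they turn with the hatch.
- amber_meter: colorimeter with the orange hatch: white housing fixed to the bench, 180 mm deep (x), 140 mm wide (y), deck 75 mm high, a display block 99 mm high along the rear (46 to 86 mm behind the origin). Origin on the bench under its centre; x points from the hatch's free front edge to hinge and display, z up. Yaw up to 0.35 rad; the meters may swap places.
- amber_hatch (a joint): orange hatch, rad: 0 shut and latched, negative pressed in (stop -0.095), positive open (stop 1.1). Same latch as the blue one; it starts shut and is to stay shut.
- amber_hatch_pad (a point): finger pad on the orange hatch, three white ribs: point on its upper face, mid-width, 13 mm behind the free front edge, 62 mm before the hinge; 83 mm above the bench when shut. Hatch 75 mm (front to rear) x 74 mm wide x 12 mm thick, its face 8 mm proud of the deck, so a 6 mm press does not meet the deck. Axes as the meter's when shut; they turn with the hatch.
- blue_hatch_hinge (a point): point on the blue hatch's hinge axis, in the middle of its width, 77 mm above the bench; the axis runs along the meter's y. Opening lifts the front edge, which swings up and back towards +x of the meter, to about 70 mm above the hinge.
- flask: loose bystander: clear conical flask, 74 mm across the foot, 110 mm tall; origin under its centre
- lighter: loose bystander: steel tube gas lighter with an orange end lying on the bench, 160 mm long, 22 mm thick; origin on the bench under it, x along the tube
- reagent: loose bystander: brown reagent bottle with black cap, 60 mm across, 130 mm tall; origin under its centre
- wash_bottle: loose bystander: white wash bottle with red cap, 64 mm across, 150 mm tall; origin under its centre
- burner: loose bystander: laboratory burner, blue 84 mm foot and brass tube, 124 mm tall; origin under its centre
Not all that is in view belongs to the job. Leave any turquoise look-alike of the blue_meter alone.

How it is judged:
By the outcome, as a careful person would: the job done as asked, in the order asked, and still so for the second after the job is handed in, with the robot touching nothing.
It also fails if it takes over 35 s, if anything falls off the work surface, if the arm or the gripper's body presses on something with over 40 N, if the wrist force passes 120 N, or if a joint passes its speed limit or range.

## Working session

There is one attempt and no reset: what is moved stays moved. The work goes in short steps, Python scripts to look and compute and a tool call to move; the robot and the scene stay as the last step left them, time stands still between calls to the robot, and variables do not carry over. Pictures are saved under pics/ and viewed, at most 10 in all, crops included, and the job is handed in when it is done.

Besides the shell and the picture viewer there is one more tool, called in YAML: its name, and indented under it one key for each argument. step_arm: Moves the arm, as the interface text tells. Its arguments: {"type":"object","properties":{"targets":{"type":"array","items":{"type":"object","properties":{"angular":{"type":"array","items":{"type":"number","minimum":-1,"maximum":1}},"dp":{"type":"array","items":{"type":"number","minimum":-1,"maximum":1}},"fingers":{"type":"number"}}}},"newtons":{"type":"number"}},"required":["targets"]}

```bash
mkdir -p pics
cat > h.py <<'E'
import numpy as np,cv2
from bench import *
def K(p):
    f=200/np.tan(np.radians(p["vfov"])/2); return np.array([[f,0,p["cx"]],[0,f,p["cy"]],[0,0,1]])
def ray(p,uv):
    u=cv2.undistortPoints(np.array([[uv]],float),K(p),np.array(p["D"],float))[0,0]
    R=np.array(p["R"]);t=np.array(p["t"]); return -R.T@t, R.T@np.array([u[0],u[1],1])
def atz(p,uv,z):
    c,d=ray(p,uv); return c+d*(z-c[2])/d[2]
def proj(p,X):
    return cv2.projectPoints(np.array(X,float).reshape(-1,3),cv2.Rodrigues(np.array(p["R"],float))[0],np.array(p["t"],float),K(p),np.array(p["D"],float))[0].reshape(-1,2)
E
python3 - <<'E'
from h import *
s=sense();print(s["time"],s["tool_pos"],s["tcp_rot"],s["ft_force"])
Z={"blue_hatch_pad":83,"amber_hatch_pad":83,"blue_hatch_hinge":77,"blue_meter":0,"amber_meter":0}
for c in("scene","side"):
    im=snapshot(c);p=camera_params(c);cv2.imwrite(f"pics/{c}0.png",im)
    for n,z in Z.items():
        for r in pinpoint(c,n)[:3]: print(c,n,round(r["conf"],2),np.round(r["at"]),np.round(atz(p,r["at"],z)))
print(sense()["time"])
E
```

```text
0.0 [5.99441999e+02 5.45765971e-02 2.30218052e+02] [-1.79892913e+02 -8.51022786e-03  8.99986710e+01] [-0.36858373  0.39718792 -0.44297976]
scene blue_hatch_pad 0.71 [357. 198.] [596. 199.  83.]
scene blue_hatch_pad 0.7 [403. 113.] [313. 606.  83.]
scene blue_hatch_pad 0.68 [206. 172.] [ 218. -251.   83.]
scene amber_hatch_pad 0.85 [240. 222.] [ 491. -223.   83.]
scene blue_hatch_hinge 0.76 [215. 184.] [ 284. -238.   77.]
scene blue_hatch_hinge 0.58 [359. 188.] [559. 231.  77.]
scene blue_hatch_hinge 0.48 [410. 124.] [376. 599.  77.]
scene blue_meter 0.94 [402. 136.] [359. 584.   0.]
scene blue_meter 0.91 [216. 192.] [ 262. -241.    0.]
scene blue_meter 0.65 [356. 198.] [549. 229.   0.]
scene amber_meter 0.56 [248. 238.] [ 514. -214.    0.]
side blue_hatch_pad 0.73 [459. 173.] [ 227. -251.   83.]
side blue_hatch_pad 0.61 [301. 251.] [496. 233.  83.]
side amber_hatch_pad 0.93 [379. 148.] [ 489. -237.   83.]
side blue_hatch_hinge 0.8 [281. 242.] [562. 228.  77.]
side blue_hatch_hinge 0.62 [439. 171.] [ 283. -237.   77.]
side blue_hatch_hinge 0.57 [263. 396.] [369. 597.  77.]
side blue_meter 0.56 [290. 259.] [544. 224.   0.]
side blue_meter 0.56 [445. 186.] [ 258. -256.    0.]
side amber_meter 0.9 [362. 167.] [ 532. -207.    0.]
side amber_meter 0.73 [271. 184.] [757.   3.   0.]
0.6
```

View pics/scene0.png

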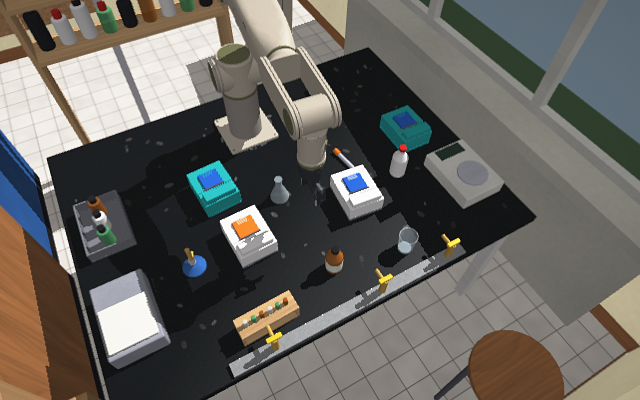

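View pics/side0.png

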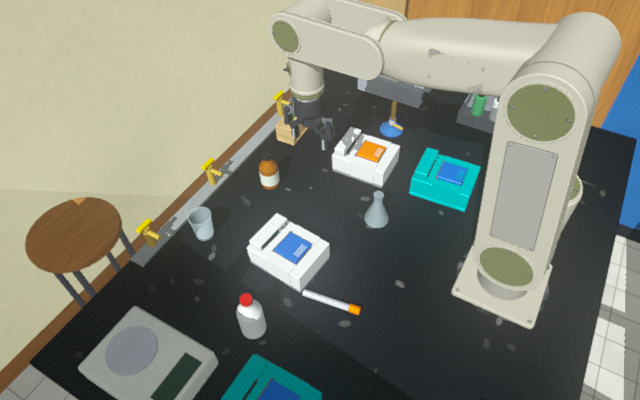

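The scene view shows the white, blue-hatched meter at about (356,195), and the side view shows it at (290,250). Its display faces away from the robot. The turquoise look-alikes are at (213,188) and (405,128) in the scene view. I'll close the fingers and look from nearby.

step_arm:
  targets:
    - {"dp": [0.3, -0.15, -0.1], "angular": [0, 0, 0], "fingers": 1}
    - {"dp": [0.6, -0.3, -0.1], "angular": [0, 0, 0], "fingers": 1}
    - {"dp": [0.9, -0.5, -0.1], "angular": [0, 0, 0], "fingers": 1}
    - {"dp": [1, -0.6, -0.1], "angular": [0, 0, 0], "fingers": 1}
    - {"dp": [1, -0.6, -0.1], "angular": [0, 0, 0], "fingers": 1}
    - {"dp": [1, -0.6, -0.1], "angular": [0, 0, 0], "fingers": 1}
    - {"dp": [1, -0.6, -0.1], "angular": [0, 0, 0], "fingers": 1}
    - {"dp": [1, -0.6, -0.1], "angular": [0, 0, 0], "fingers": 1}

```text
time: 1.6
tool_pos: [480.6, 199.2, 251.1]
tcp_rot: [-180.0, 0.0, 89.9]
ft_force: [0.1, -0.5, -0.7]
finger_gap: -0.1
grip_force: 0.0
```

Run:
```python
from h import *
s=sense();print(s["time"],s["tool_pos"],s["tcp_rot"],s["ft_force"],s["finger_gap"])
Z={"blue_hatch_pad":83,"blue_hatch_hinge":77,"blue_meter":0}
for c in("scene","side","wrist"):
    p=camera_params(c);im=snapshot(c);cv2.imwrite(f"pics/{c}1.png",im)
    for n,z in Z.items():
        for r in pinpoint(c,n)[:3]: print(c,n,round(r["conf"],2),np.round(r["at"]),np.round(atz(p,r["at"],z)))
    for r in masks_of(c,"blue_hatch_pad")[:3]:
        cn=max(cv2.findContours(r["pixels"].astype(np.uint8),0,1)[0],key=cv2.contourArea)
        b=cv2.boxPoints(cv2.minAreaRect(cn)); print("mask",c,round(r["conf"],2),[np.round(atz(p,q,83)[:2]).tolist() for q in b])
```

```text
1.6 [480.56211334 199.15684475 251.13162758] [-1.79986744e+02  9.32586866e-03  8.99056227e+01] [ 0.08085394 -0.53628849 -0.6991887 ] -0.08903427387970382
scene blue_hatch_pad 0.71 [208. 175.] [ 233. -246.   83.]
scene blue_hatch_pad 0.65 [350. 177.] [499. 226.  83.]
scene blue_hatch_pad 0.52 [404. 111.] [305. 617.  83.]
scene blue_hatch_hinge 0.72 [361. 188.] [562. 235.  77.]
scene blue_hatch_hinge 0.68 [214. 184.] [ 281. -242.   77.]
scene blue_hatch_hinge 0.6 [408. 122.] [360. 598.  77.]
scene blue_meter 0.84 [356. 197.] [544. 233.   0.]
scene blue_meter 0.56 [402. 138.] [372. 575.   0.]
scene blue_meter 0.55 [215. 194.] [ 267. -248.    0.]
mask scene 0.9 [[485.0, 194.0], [488.0, 286.0], [575.0, 263.0], [570.0, 174.0]]
mask scene 0.72 [[306.0, 555.0], [297.0, 655.0], [388.0, 629.0], [395.0, 532.0]]
mask scene 0.58 [[221.0, -282.0], [212.0, -209.0], [293.0, -211.0], [301.0, -282.0]]
side blue_hatch_pad 0.75 [303. 252.] [489. 233.  83.]
side blue_hatch_pad 0.59 [458. 176.] [ 223. -236.   83.]
side blue_hatch_hinge 0.96 [439. 171.] [ 283. -237.   77.]
side blue_hatch_hinge 0.94 [261. 394.] [375. 596.  77.]
side blue_hatch_hinge 0.58 [282. 243.] [558. 230.  77.]
side blue_meter 0.95 [442. 188.] [ 263. -244.    0.]
side blue_meter 0.73 [289. 255.] [553. 212.   0.]
mask side 0.85 [[399.0, 574.0], [318.0, 528.0], [295.0, 565.0], [374.0, 610.0]]
mask side 0.59 [[281.0, -196.0], [293.0, -278.0], [212.0, -280.0], [203.0, -200.0]]
wrist blue_hatch_pad 0.64 [337. 144.] [499. 234.  83.]
wrist blue_hatch_hinge 0.96 [399. 156.] [563. 222.  77.]
wrist blue_hatch_hinge 0.72 [220.  87.] [386. 288.  77.]
wrist blue_meter 0.69 [367. 137.] [540. 230.   0.]
mask wrist 0.66 [[484.0, 194.0], [491.0, 272.0], [567.0, 265.0], [566.0, 186.0]]
mask wrist 0.16 [[394.0, 54.0], [400.0, 71.0], [433.0, 58.0], [427.0, 41.0]]
```

View pics/wrist1.png

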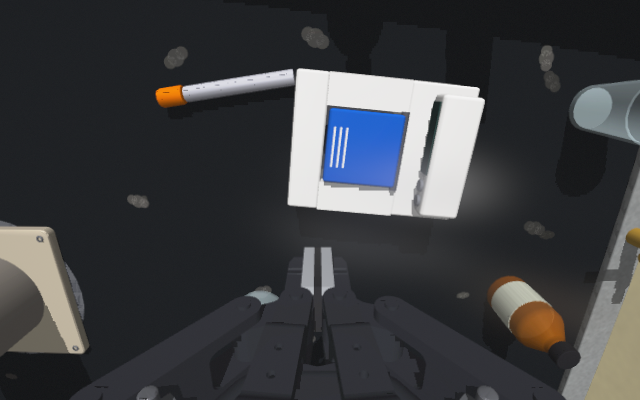

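The wrist view shows the ribs at about (340,147), which gives world (501,231). The hinge comes out at about (563,224), so the hatch is 62 mm long with a yaw of about -5°, matching the given sizes. I'll move over the pad and stop 10 mm above it.

step_arm:
  targets:
    - {"dp": [0.16, 0.1, 0.1], "angular": [0, 0, 0], "fingers": 1}
    - {"dp": [0.16, 0.1, 0.35], "angular": [0, 0, 0], "fingers": 1}
    - {"dp": [0.16, 0.1, 0.55], "angular": [0, 0, 0], "fingers": 1}
    - {"dp": [0.16, 0.1, 0.7], "angular": [0, 0, 0], "fingers": 1}
    - {"dp": [0.16, 0.1, 0.76], "angular": [0, 0, 0], "fingers": 1}
    - {"dp": [0.16, 0.1, 0.78], "angular": [0, 0, 0], "fingers": 1}
    - {"dp": [0.16, 0.1, 0.78], "angular": [0, 0, 0], "fingers": 1}
    - {"dp": [0.16, 0.1, 0.78], "angular": [0, 0, 0], "fingers": 1}

```text
time: 3.35
tool_pos: [501.0, 232.4, 96.9]
tcp_rot: [179.9, -0.1, 90.0]
ft_force: [-0.0, 0.2, 0.3]
finger_gap: 0.2
grip_force: 0.0
```

Run:
```python
from h import *
s=sense();print(s["time"],s["tool_pos"],s["tcp_rot"],s["ft_force"])
p=camera_params("wrist");im=snapshot("wrist");cv2.imwrite("pics/w2.png",im)
print(proj(p,[s["tool_pos"]]),proj(p,[[s["tool_pos"][0],s["tool_pos"][1],83]]))
for r in pinpoint("wrist","blue_hatch_pad")[:2]: print(r["conf"],atz(p,r["at"],83))
```

```text
3.35 [501.03830502 232.38598126  96.8871678 ] [ 1.79863977e+02 -5.01562241e-02  8.99956856e+01] [-0.00579058  0.23512124  0.27517265]
[[318.54887204 260.76705111]] [[318.44087878 248.1902417 ]]
0.82 [498.94408734 230.44233923  83.        ]
```

View pics/w2.png

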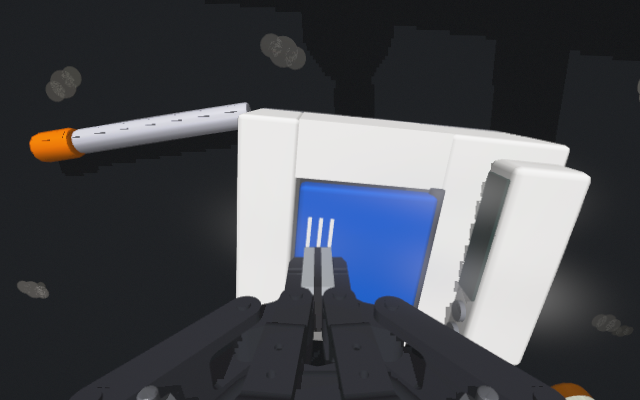

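The shut fingertips are at (318,250), over the lower end of the ribs. I'll press slowly, down to about 3 mm first, and check the force.

step_arm:
  targets:
    - {"dp": [0, -0.01, 0.03], "angular": [0, 0, 0], "fingers": 1}
    - {"dp": [0, -0.01, 0.05], "angular": [0, 0, 0], "fingers": 1}
    - {"dp": [0, -0.01, 0.06], "angular": [0, 0, 0], "fingers": 1}
    - {"dp": [0, -0.01, 0.07], "angular": [0, 0, 0], "fingers": 1}
    - {"dp": [0, -0.01, 0.075], "angular": [0, 0, 0], "fingers": 1}
    - {"dp": [0, -0.01, 0.08], "angular": [0, 0, 0], "fingers": 1}
    - {"dp": [0, -0.01, 0.085], "angular": [0, 0, 0], "fingers": 1}
    - {"dp": [0, -0.01, 0.085], "angular": [0, 0, 0], "fingers": 1}

```text
time: 4.45
tool_pos: [498.0, 232.1, 78.3]
tcp_rot: [-180.0, -0.0, 90.0]
ft_force: [-1.1, 0.3, 3.2]
finger_gap: 0.1
grip_force: 1.2
```

step_arm:
  targets:
    - {"dp": [0, 0, 0.002], "angular": [0, 0, 0], "fingers": 1}
    - {"dp": [0, 0, 0.004], "angular": [0, 0, 0], "fingers": 1}
    - {"dp": [0, 0, 0.005], "angular": [0, 0, 0], "fingers": 1}
    - {"dp": [0, 0, 0.005], "angular": [0, 0, 0], "fingers": 1}
    - {"dp": [0, 0, 0.005], "angular": [0, 0, 0], "fingers": 1}
    - {"dp": [0, 0, 0.005], "angular": [0, 0, 0], "fingers": 1}
    - {"dp": [0, 0, 0.005], "angular": [0, 0, 0], "fingers": 1}
    - {"dp": [0, 0, 0.005], "angular": [0, 0, 0], "fingers": 1}

```text
time: 5.45
tool_pos: [498.0, 232.0, 77.3]
tcp_rot: [180.0, -0.0, 90.0]
ft_force: [-2.8, -1.0, 3.6]
finger_gap: -0.3
grip_force: 1.8
```

step_arm:
  targets:
    - {"dp": [0, -0.05, -0.2], "angular": [0, 0, 0], "fingers": 1}
    - {"dp": [0, -0.2, -0.45], "angular": [0, 0, 0], "fingers": 1}
    - {"dp": [0, -0.35, -0.7], "angular": [0, 0, 0], "fingers": 1}
    - {"dp": [0, -0.4, -0.8], "angular": [0, 0, 0], "fingers": 1}
    - {"dp": [0, -0.4, -0.8], "angular": [0, 0, 0], "fingers": 1}
    - {"dp": [0, -0.4, -0.8], "angular": [0, 0, 0], "fingers": 1}
    - {"dp": [0, -0.4, -0.8], "angular": [0, 0, 0], "fingers": 1}
    - {"dp": [0, -0.4, -0.8], "angular": [0, 0, 0], "fingers": 1}

```text
time: 6.45
tool_pos: [417.8, 231.7, 235.9]
tcp_rot: [-179.9, 0.1, 90.0]
ft_force: [-1.2, -0.3, -0.2]
finger_gap: -0.2
grip_force: 0.0
```

step_arm:
  targets:
    - {"dp": [0, 0, 0], "angular": [0, 0, 0], "fingers": 1}
    - {"dp": [0, 0, 0], "angular": [0, 0, 0], "fingers": 1}
    - {"dp": [0, 0, 0], "angular": [0, 0, 0], "fingers": 1}
    - {"dp": [0, 0, 0], "angular": [0, 0, 0], "fingers": 1}
    - {"dp": [0, 0, 0], "angular": [0, 0, 0], "fingers": 1}
    - {"dp": [0, 0, 0], "angular": [0, 0, 0], "fingers": 1}
    - {"dp": [0, 0, 0], "angular": [0, 0, 0], "fingers": 1}
    - {"dp": [0, 0, 0], "angular": [0, 0, 0], "fingers": 1}

```text
time: 7.45
tool_pos: [418.0, 232.0, 237.3]
tcp_rot: [180.0, -0.0, 90.0]
ft_force: [-0.0, 0.6, -0.8]
finger_gap: -0.4
grip_force: 0.0
```

step_arm:
  targets:
    - {"dp": [0, 0, 0], "angular": [0, 0, 0], "fingers": 1}
    - {"dp": [0, 0, 0], "angular": [0, 0, 0], "fingers": 1}
    - {"dp": [0, 0, 0], "angular": [0, 0, 0], "fingers": 1}
    - {"dp": [0, 0, 0], "angular": [0, 0, 0], "fingers": 1}
    - {"dp": [0, 0, 0], "angular": [0, 0, 0], "fingers": 1}
    - {"dp": [0, 0, 0], "angular": [0, 0, 0], "fingers": 1}
    - {"dp": [0, 0, 0], "angular": [0, 0, 0], "fingers": 1}
    - {"dp": [0, 0, 0], "angular": [0, 0, 0], "fingers": 1}

```text
time: 8.45
tool_pos: [418.0, 232.0, 237.3]
tcp_rot: [-180.0, 0.0, 90.0]
ft_force: [0.3, -0.1, -0.8]
finger_gap: 0.3
grip_force: 0.0
```

step_arm:
  targets:
    - {"dp": [0, 0, 0], "angular": [0, 0, 0], "fingers": 1}
    - {"dp": [0, 0, 0], "angular": [0, 0, 0], "fingers": 1}
    - {"dp": [0, 0, 0], "angular": [0, 0, 0], "fingers": 1}
    - {"dp": [0, 0, 0], "angular": [0, 0, 0], "fingers": 1}
    - {"dp": [0, 0, 0], "angular": [0, 0, 0], "fingers": 1}
    - {"dp": [0, 0, 0], "angular": [0, 0, 0], "fingers": 1}
    - {"dp": [0, 0, 0], "angular": [0, 0, 0], "fingers": 1}
    - {"dp": [0, 0, 0], "angular": [0, 0, 0], "fingers": 1}

```text
time: 9.45
tool_pos: [418.0, 232.0, 237.3]
tcp_rot: [-180.0, -0.0, 90.0]
ft_force: [0.5, -0.4, 0.9]
finger_gap: 0.0
grip_force: 0.0
```

Run:
```python
from h import *
a=snapshot("wrist");b=snapshot("side")
cv2.imwrite("pics/end.png",np.hstack([cv2.resize(a,(400,250)),cv2.resize(b[100:350,150:550],(400,250))]))
print(sense()["time"],sense()["ft_force"],sense()["tool_pos"])
```

```text
9.55 [ 0.77294012 -0.5176342   0.04935634] [417.99628088 232.02519415 237.30825563]
```

View pics/end.png

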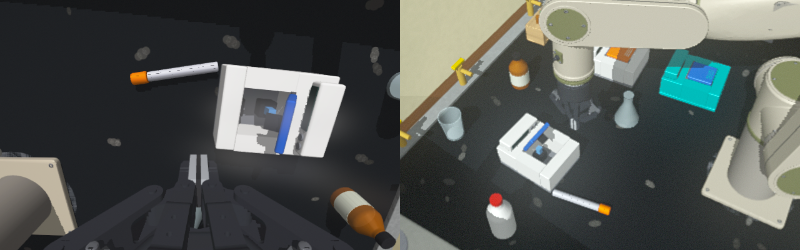

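In both views the blue hatch stands open: at about (287,122) in the left half and (538,137) in the right half. Nothing else has moved, and the gripper is clear. It has stood open for over two seconds.

```bash
python3 -c "
from bench import *
print(hand_in())"
```

```text
the job is handed in; nothing more can be done
None
```

The blue hatch was pressed once and popped open; it stayed standing open untouched for over two seconds, nothing else was touched, and the job is handed in.

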